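# Recharge a gas dryer, free its quarter-turn fastener and hold the lid on its gasket

### The job

Recharge the bench gas dryer: tip all six orange desiccant balls from the scoop into its open chamber, stand the scoop upright back on the worktop, and swing the lid down without slamming it until it rests on its fastener. Then turn the red quarter-turn fastener until its wing lines up with the white marks, so that its key can drop through the slot, press the lid fully home against its springy gasket, and finish while still holding it pressed down there, with the fastener left lined up and not locked, because I want to inspect the seal before it is locked. Leave the bottle, the timer and the tape alone.

Things in the scene. Friction and masses are not known exactly. Their poses are not given: they have to be found in the camera images.
- dryer: bench gas dryer, fixed: white case 150 (x) x 150 (y) x 75 mm high with an open-topped chamber; two gas ports stick out 19 mm from its -y side, 30 mm up. Origin: centre of its underside; x points from its front (fastener, facing the robot) to its back (hinge), z up. In front of the chamber lies a 47 mm wide land with a slot 32 mm long (x), 9 mm wide, centred at x -52, y 0 mm
- chamber (a point): centre of the chamber mouth, level with the case's top (x +17, y 0, z 75 mm in the dryer's frame, axes as the dryer). The chamber is 90 mm (x) by 116 mm (y) and 63 mm deep; a black rubber gasket round its mouth stands up to 7 mm above the case and is squeezed by the lid
- lid (a joint): lid angle, rad: 0 = closed home, 1.57 = upright, stop at 1.9; starts 1.58 to 1.76. Hinge axis along the dryer's y at x +73, z 83 mm of its frame. A friction hinge (0.2 N m) keeps it where left. It stops near 0.12 when the key lands on the frame out of line; in line it goes on to 0, the gasket resisting from 0.045; about 8 N at the fastener holds it home; released it springs to 0.045
- lid_edge (a point): middle of the free edge of the lid, on its outer face, 148 mm from the hinge axis, which lies in that face; x across the lid toward the hinge, y along the edge, z out of the outer face (up when closed). Lid: grey plate with clear window, 150 mm wide, 6 mm thick, 0.2 kg; a lip 60 mm wide sticks out 10 mm beyond this edge
- fastener (a joint): turn of the quarter-turn fastener, rad, anticlockwise positive seen on the lid's outer face: 0 = wing lies front to back across the lid, in line with the white marks and the slot; starts 0.7 to 1.4, stops at +-1.57, stays where left (0.04 N m). Its key (26 x 5 mm, parallel to the wing, reaching 16 mm below the lid) passes the slot within about 0.15 of 0
- wing (a point): centre of the fastener's red wing, 125 mm from the hinge axis, mid-width of the lid, 14 mm above its outer face: wing 34 mm along x, 9 mm thick along y, from 4 to 24 mm above the face, on a disc 30 mm across and 4 mm high; z along the turning axis, out of the lid
- scoop: open-fronted steel scoop, about 0.09 kg, 65 mm wide, its flat side walls 34 mm high all along. Origin: underside below the middle of its flat floor (x -30 to +30 mm, 3 mm thick); x points to its pouring lip, z up. From x +30 a ramp rises at 25 degrees to the lip at x 68, z 21 mm: tipping it nose down by 55 degrees empties it. Blue upright grip tab at the rear, up to z 95 mm
- scoop_grip (a point): grip point on the scoop's tab, at x -34.5, y 0, z 72 mm in the scoop's frame (axes as the scoop); tab 8 mm thick along x, 32 mm wide along y; fingers close along x
- scoop_lip (a point): middle of the scoop's pouring lip
- ball_0: orange desiccant ball with a white seam, 18 mm across, 12 g; origin at its centre; starts in the scoop
- ball_1: orange desiccant ball with a white seam, 18 mm across, 12 g; origin at its centre; starts in the scoop
- ball_2: orange desiccant ball with a white seam, 18 mm across, 12 g; origin at its centre; starts in the scoop
- ball_3: orange desiccant ball with a white seam, 18 mm across, 12 g; origin at its centre; starts in the scoop
- ball_4: orange desiccant ball with a white seam, 18 mm across, 12 g; origin at its centre; starts in the scoop
- ball_5: orange desiccant ball with a white seam, 18 mm across, 12 g; origin at its centre; starts in the scoop
- bottle: small clear bottle with a red cap, 44 mm across, 80 mm high, a bystander; origin under its centre
- timer: white bench timer, 33 x 62 x 62 mm, a bystander; origin under its centre
- tape: roll of masking tape lying flat, 103 mm across, 25 mm high, a bystander; origin under its centre

How it is judged (in metres and radians):
On the way, in this order (a step that is already met when the one before it is completed fails the run):
1. all six balls lie in the dryer's chamber (x of ball_0 in the frame of dryer between -0.03 and 0.064 m and y of ball_0 in the frame of dryer between -0.06 and 0.06 m and z of ball_0 in the frame of dryer between 0.005 and 0.066 m and x of ball_1 in the frame of dryer between -0.03 and 0.064 m and y of ball_1 in the frame of dryer between -0.06 and 0.06 m and z of ball_1 in the frame of dryer between 0.005 and 0.066 m and x of ball_2 in the frame of dryer between -0.03 and 0.064 m and y of ball_2 in the frame of dryer between -0.06 and 0.06 m and z of ball_2 in the frame of dryer between 0.005 and 0.066 m and x of ball_3 in the frame of dryer between -0.03 and 0.064 m and y of ball_3 in the frame of dryer between -0.06 and 0.06 m and z of ball_3 in the frame of dryer between 0.005 and 0.066 m and x of ball_4 in the frame of dryer between -0.03 and 0.064 m and y of ball_4 in the frame of dryer between -0.06 and 0.06 m and z of ball_4 in the frame of dryer between 0.005 and 0.066 m and x of ball_5 in the frame of dryer between -0.03 and 0.064 m and y of ball_5 in the frame of dryer between -0.06 and 0.06 m and z of ball_5 in the frame of dryer between 0.005 and 0.066 m), for 0.2 s.
2. the lid is swung down and lies on its fastener (nearly closed) (value of joint lid below 0.22 rad), for 0.2 s.
3. the fastener is turned into line with its slot (value of joint fastener between -0.15 and 0.15 rad), for 0.2 s.
At the end, for the whole second after the job is handed in: all six balls in the chamber; scoop upright (within 0.12 rad), still and untouched on the worktop; lid joint below 0.015 rad (unpressed, the gasket lifts it to about 0.045); fastener within 0.2 rad of line; fingers press on lid or fastener with over 3 N (all of step 1 and value of joint lid below 0.015 rad and value of joint fastener between -0.2 and 0.2 rad and contact force between the fingers and dryer above 3 N and height (world z) of scoop between -0.01 and 0.01 m and angle between scoop's own z axis and vertical below 0.12 rad and linear speed of scoop below 0.02 m/s and contact force between the arm and scoop below 0.1 N); the arm keeps its last pose, push and grip.
It fails at once if the small clear bottle with red cap is moved by more than 30 mm (distance of bottle from where it was at the start of the episode above 0.03 m).
It fails at once if the bench timer is moved by more than 30 mm (distance of timer from where it was at the start of the episode above 0.03 m).
It fails at once if the roll of tape is moved by more than 30 mm (distance of tape from where it was at the start of the episode above 0.03 m).
It fails at once if the lid is slammed (falls or is pushed shut faster than 3 rad/s) (velocity of joint lid below -3 rad/s and value of joint lid below 1.2 rad).
It also fails if it takes over 72 s, if anything falls off the work surface, if the arm or the gripper's body presses on something with over 40 N, if the wrist force passes 120 N, or if a joint passes its speed limit or range.

### The arm

A 6-joint arm with a two-finger parallel gripper is mounted at the origin on a cart in front of the work surface, level with it; the furniture and walls round the work are solid. World frame = base frame: x ahead of the robot, y to its left, z up, the work surface at z = 0. Lengths are in m, angles in degrees, forces in N, time in s.
With the tool pointing down it reaches from about 0.35 to 0.875 m from the base axis. Payload 4.2 kg.
Tool frame: the origin (TCP) lies midway between the tips of the shut fingers; the grasp point (between the pads) lies 19 mm behind it; z points along the fingers, y is the line along which they close (so a half turn about z gives the same grasp; the last joint's range is limited). The gripper opens to 87 mm and grips with 3 to 60 N. Pads are 19 mm wide; open, the fingers measure 117 mm over their backs; the gripper's body (75 mm by 190 mm) begins 51 mm behind the grasp point.
Start: joints at [14.817, 22.042, 0.453, 0, -68.411, -14.817], TCP at [0.625, 0, 0.223] pointing down, gripper open.
Joint ranges: [-179.83, 179.83], [-69.29, 118.12], [-61.27, 80.66], [-181.25, 117.63], [-171.15, -9.14], [-177.46, 177.46]. Speed limits (degrees/s): [159.86, 159.86, 180, 180, 180, 180].

### API

Orientations are given as [roll, pitch, yaw] about the fixed x, y, z axes, in that order (R = Rz(yaw) Ry(pitch) Rx(roll)).
In Python, from workcell import env gives the robot as it stands. The module is installed in compiled form; this text tells all that it offers. Calls block until the motion is done:
- env.goto(position, orientation): joint-space move of the TCP to a pose.
- env.move_straight(position, rotation=None, rate=0.15, force_limit=None): straight line of the TCP; rotation=None keeps the orientation; rate is the mean speed in m/s. With force_limit (N) it stops when the force on the tool has changed by that much, and returns True; else False.
- env.set_joints(angles): joint-space move.
- env.gripper_to(opening, grasp_force=None): opening from 0.0 (shut) to 1.0 (fully open); grasp_force is the grip in N (None keeps the last); returns when the fingers have stopped.
- env.dwell(seconds).
- env.inverse_kinematics(position, orientation): joint angles nearest the present ones, or None.
- env.read_state(): the state.
- env.grab_frame(name): name is "scene" or "side" or "wrist"; returns a dict with "image" (480x640x3 uint8, blue, green, red), "fx", "fy", "cx", "cy" (pixels), "position" and "orientation" of the camera in the world. Camera axes: x right, y up, looking along -z (the intrinsics and any distortion apply to the point x, -y, -z); pixel columns grow to the right and rows downward; lengths in m; the calibration is good to about 2 mm. A picture is of the moment at which its call begins. There is no depth.
A pose or a line that the arm cannot do raises env.Unreachable and nothing moves.
- env.close_job(): hands the job in; it is judged then, once.
Trained networks look in a picture, given as the dict that the camera call returned (one of the last four; its "shot" number tells which), for a name from the list of things; names that differ only in an ending like _2 or _b are one class to them, and where a whole thing is asked for, a point or a joint stands for the part that bears it (a point fixed in the world has none). Each returns a list of dicts, best first, with "score" (0 to 1); they miss things now and then, are a little off and sometimes report something else, mostly with a low value. They report only what shows in the picture. A call takes as long as a camera call.
- env.search_frame(picture, thing): "xyz" ([x, y, z] in m, in world coordinates, good to about 4 mm: the middle of the surface that is visible of it).
- env.trace(picture, thing): "mask" (480x640 bool, what is visible of it).
The state is a dict: "clock": time; "joint_positions": joint angles; "qvel": joint speeds; "joint_torque": joint torques, N m; "position": TCP position; "tool_rot": TCP orientation; "force": force on the tool from outside, world axes, zero at the start; "wrist_torque": the same for the moment, N m; "opening": opening from 0.0 (shut) to 1.0 (fully open); "finger_force": force on a finger pad.
Only numpy, scipy, OpenCV 4.12 (cv2) and the standard library are available. Lean on these libraries where they do the work, as an engineer would, in place of code of your own. Each camera call takes 0.05 s, during which the arm holds its last target. There are 200 camera calls.

## Working session

There is one attempt and no reset: what is moved stays moved. The work goes in short steps, each a Python script; the robot and the scene stay as the last script left them, time stands still between calls to the robot, and variables do not carry over. Pictures are saved under pics/ and viewed, at most 12 in all, crops included, and the job is handed in when it is done.

```bash
mkdir -p pics; cat > h.py <<'E'
from workcell import env
import numpy as np, cv2
from scipy.spatial.transform import Rotation as R
def proj(f,P):
    p=R.from_euler('xyz',f['orientation'],degrees=True).inv().apply(np.atleast_2d(P)-f['position']) 
    return np.c_[f['cx']+f['fx']*p[:,0]/-p[:,2], f['cy']+f['fy']*p[:,1]/p[:,2]]
E
python3 - <<'E'
from h import *
fs={n:env.grab_frame(n) for n in("scene","side")}
for n,f in fs.items():
    cv2.imwrite(f'pics/{n}0.png',f['image']); print(n,f['position'],f['orientation'],f['fx'],f['cx'],f['cy'],[k for k in f])
    for t in("dryer","lid_edge","wing","scoop","scoop_grip","scoop_lip","ball_0","bottle","timer","tape","chamber"):
        try: print(t,[(np.round(d['xyz'],3).tolist(),round(d['score'],2)) for d in env.search_frame(f,t)][:6])
        except Exception as e: print(t,e)
print(env.read_state())
E
```

```text
scene [-0.21627154 -0.48456797  1.12639341] [ 40.92419512  -0.46790103 -50.84888296] 586.834342094369 311.9806463109628 247.50952136140342 ['image', 'fx', 'fy', 'cx', 'cy', 'position', 'orientation', 'shot']
dryer [([0.56, 0.011, 0.077], 0.94)]
lid_edge [([0.579, 0.022, 0.159], 0.68)]
wing []
scoop [([0.439, 0.331, 0.017], 0.92)]
scoop_grip [([0.439, 0.333, 0.021], 0.93)]
scoop_lip [([0.44, 0.328, 0.018], 0.82)]
ball_0 []
bottle [([0.362, -0.248, 0.053], 0.9)]
timer [([0.662, 0.376, 0.046], 0.97)]
tape [([0.329, 0.232, 0.024], 0.94), ([0.66, 0.378, 0.042], 0.49)]
chamber [([0.562, 0.009, 0.075], 0.92), ([0.437, 0.331, 0.017], 0.57), ([0.582, 0.022, 0.16], 0.16)]
side [0.29699105 0.80505736 0.72624749] [  50.41680023   -0.52257822 -163.5722133 ] 447.2596365250186 318.066955937417 238.1762097436917 ['image', 'fx', 'fy', 'cx', 'cy', 'position', 'orientation', 'shot']
dryer [([0.528, 0.039, 0.072], 0.83), ([0.332, 0.246, 0.025], 0.66)]
lid_edge [([0.528, 0.04, 0.073], 0.51)]
wing [([0.605, 0.018, 0.208], 0.43), ([0.528, 0.04, 0.073], 0.43)]
scoop [([0.44, 0.33, 0.018], 0.64)]
scoop_grip 
[... 322 characters left out ...]
]
{'clock': 1.2, 'joint_positions': array([ 1.48170939e+01,  2.20421226e+01,  4.52007767e-01,  4.48283034e-04,
       -6.84116742e+01, -1.48182502e+01]), 'qvel': array([-0.07434693, -0.03765659, -0.05839176, -0.04994979,  0.04148216,
        0.02194547]), 'joint_torque': array([ 1.48580134e-04, -3.90483677e+01,  1.87617928e+01,  4.22445595e+00,
        1.54198764e-02, -2.18597825e-05]), 'position': array([6.24973256e-01, 2.56548486e-05, 2.22542334e-01]), 'tool_rot': array([ 1.79998377e+02, -8.60510030e-04, -9.00009913e+01]), 'force': array([-0.85513172, -0.44030282, -0.410058  ]), 'wrist_torque': array([0.03152142, 0.00016281, 0.00984273]), 'finger_force': 0.0, 'opening': 0.9974312683727425}
```

View pics/scene0.png

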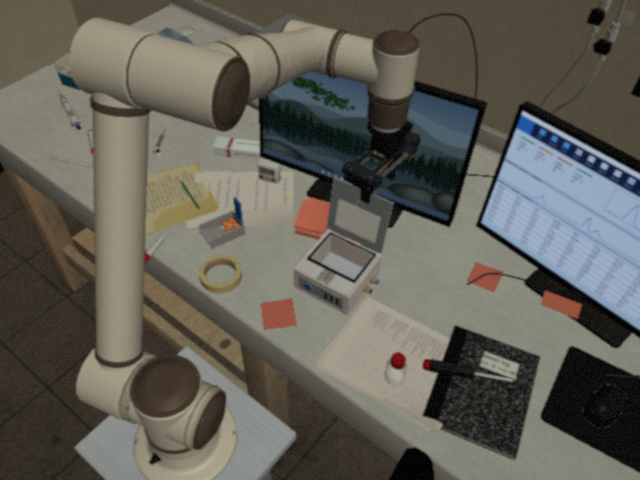

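View pics/side0.png

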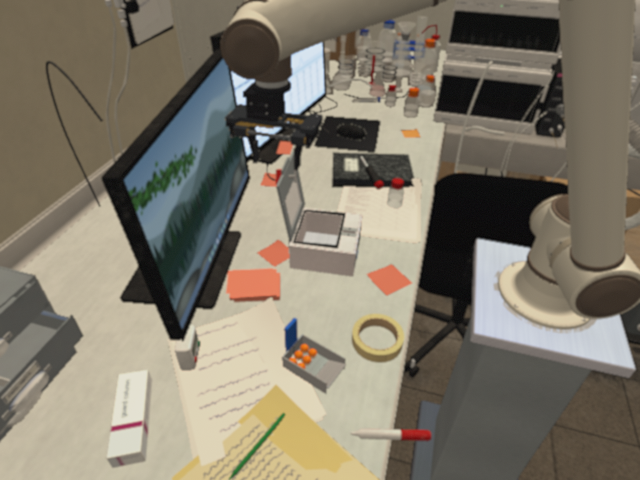

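```bash
python3 - <<'E'
from h import *
s=env.read_state()
env.move_straight([0.625,0,0.40],rate=0.25)
ims=[]
def look(n,ts,tag):
    f=env.grab_frame(n); cv2.imwrite(f'pics/{tag}.png',f['image']); np.save(f'pics/{tag}.npy',{k:f[k] for k in f},allow_pickle=True)
    print(tag,np.round(f['position'],3),np.round(f['orientation'],2),f['fx'])
    for t in ts: print(t,[(np.round(d['xyz'],3).tolist(),round(d['score'],2)) for d in env.search_frame(f,t)][:6])
    ims.append(f['image'])
L=("dryer","lid_edge","wing","chamber")
env.goto([0.42,0,0.36],[180,0,-90]);look("wrist",L,"w1");look("scene",L,"s1")
env.goto([0.42,0.30,0.36],[180,0,-90]);look("wrist",("scoop","scoop_grip","scoop_lip","ball_0"),"w2");look("side",L,"d2")
cv2.imwrite('pics/m1.png',cv2.resize(np.vstack([np.hstack(ims[:2]),np.hstack([ims[2],ims[3]])]),(800,600),interpolation=cv2.INTER_AREA))
print(env.read_state()['clock'])
E
```

```text
w1 [ 0.421 -0.072  0.522] [-1.5580e+01  2.0000e-02 -1.7998e+02] 363.22058527027855
dryer [([0.566, 0.008, 0.077], 0.88)]
lid_edge [([0.587, 0.008, 0.178], 0.67)]
wing [([0.578, 0.017, 0.214], 0.64)]
chamber [([0.565, 0.01, 0.083], 0.67), ([0.449, 0.294, 0.019], 0.55)]
s1 [-0.216 -0.485  1.126] [ 40.92  -0.47 -50.85] 586.834342094369
dryer [([0.563, 0.013, 0.076], 0.93)]
lid_edge [([0.581, 0.02, 0.163], 0.94), ([0.437, 0.33, 0.017], 0.25)]
wing [([0.329, 0.233, 0.025], 0.53)]
chamber [([0.559, 0.008, 0.076], 0.88)]
w2 [0.421 0.227 0.522] [-1.5590e+01  2.0000e-02  1.7997e+02] 363.22058527027855
scoop [([0.426, 0.335, 0.016], 0.83)]
scoop_grip [([0.431, 0.338, 0.011], 0.89)]
scoop_lip [([0.429, 0.34, 0.016], 0.81)]
ball_0 [([0.469, 0.315, 0.017], 0.59), ([0.464, 0.304, 0.018], 0.56), ([0.479, 0.34, 0.019], 0.54), ([0.458, 0.341, 0.017], 0.47), ([0.452, 0.324, 0.012], 0.4)]
d2 [0.297 0.805 0.726] [  50.42   -0.52 -163.57] 447.2596365250186
dryer [([0.523, 0.047, 0.071], 0.77), ([0.435, 0.329, 0.02], 0.17)]
lid_edge [([0.58, 0.049, 0.163], 0.58)]
wing [([0.61, 0.017, 0.212], 0.46), ([0.582, 0.046, 0.166], 0.3)]
chamber [([0.52, 0.047, 0.072], 0.85)]
5.0583
```

View pics/m1.png

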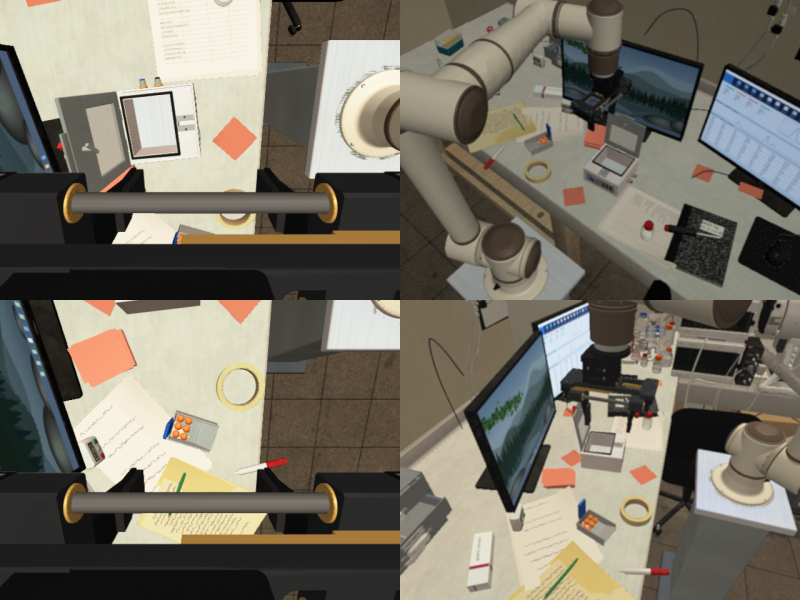

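```bash
python3 - <<'E'
import cv2,numpy as np
g=lambda n,x0,y0,w,h:cv2.resize(cv2.imread(f'pics/{n}.png')[y0:y0+h,x0:x0+w],(800,int(h*800/w)),interpolation=cv2.INTER_CUBIC)
a=g('w2',250,160,120,75)  # scoop
cv2.imwrite('pics/c1.png',a)
cv2.imwrite('pics/c2.png',g('w1',80,110,250,187))
E
```

```text
(no output)
```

View pics/c1.png

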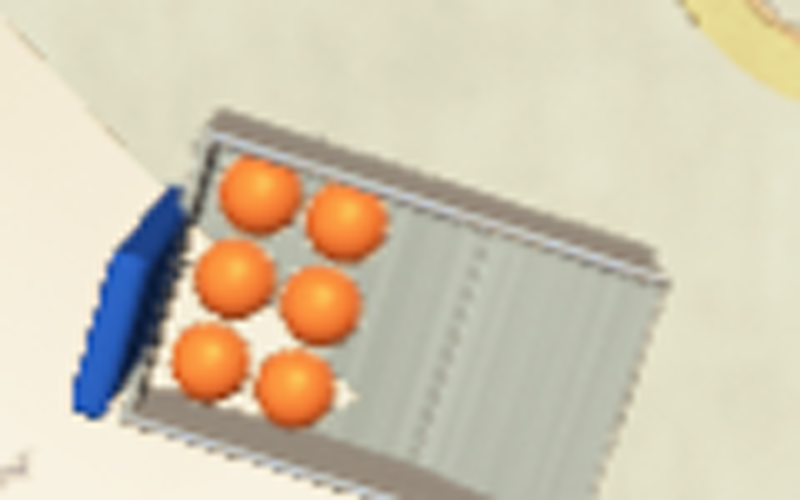

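View pics/c2.png

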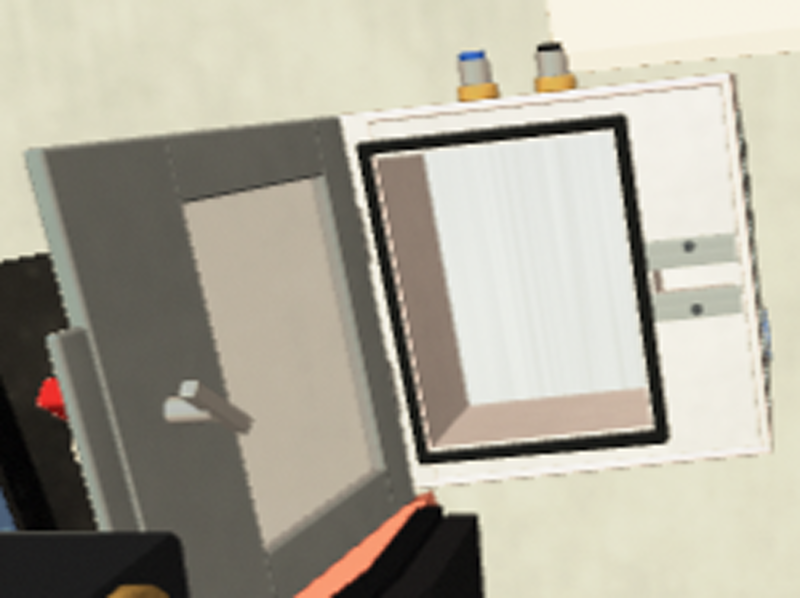

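```bash
cat >> h.py <<'E'
def back(f,uv,z):
    d=R.from_euler('xyz',f['orientation'],degrees=True).apply([(uv[0]-f['cx'])/f['fx'],-(uv[1]-f['cy'])/f['fy'],-1])
    p=np.array(f['position']); return p+d*(z-p[2])/d[2]
E
python3 - <<'E'
from h import *
from scipy.optimize import least_squares
f=np.load('pics/w2.npy',allow_pickle=True).item()
c=lambda u,v:(250+(u+.5)/6.667-.5,160+(v+.5)/6.667-.5)
for n,p,z in(("rearU",(215,138),.034),("rearL",(132,420),.034),("frontU",(668,283),.034),("lipU",(655,292),.021)):
    print(n,np.round(back(f,c(*p),z),4))
for p in((262,195),(348,222),(234,279),(321,306),(210,362),(295,388)): print('ball',np.round(back(f,c(*p),.012),4))
for p in((72,412),(125,250)): print('tabtop',np.round(back(f,c(*p),.095),4))
f=np.load('pics/w1.npy',allow_pickle=True).item()
c=lambda u,v:(80+(u+.5)/3.2-.5,110+(v+.5)/3.2-.5)
obs=[((735,75),(-.075,-.075,.075)),((770,452),(-.075,.075,.075)),((697,279),(-.052,0,.075)),
 ((622,117),(-.028,-.058,.082)),((666,440),(-.028,.058,.082)),((360,146),(.062,-.058,.082)),((422,461),(.062,.058,.082))]
for u,m in obs: print('dry',m,np.round(back(f,c(*u),m[2]),4))
M=np.array([m for _,m in obs]);U=np.array([c(*u) for u,_ in obs])
T=lambda q,M:M@np.array([[np.cos(q[2]),np.sin(q[2]),0],[-np.sin(q[2]),np.cos(q[2]),0],[0,0,1]])+[q[0],q[1],0]
for w in(slice(0,7),slice(0,3)):
    r=least_squares(lambda q:(proj(f,T(q,M))-U)[w].ravel(),[.53,0,0]); print(r.x,np.degrees(r.x[2]),np.round(r.fun,1))
q=r.x=least_squares(lambda q:(proj(f,T(q,M))-U).ravel(),[.53,0,0]).x
# lid corners: outer face at hinge axis; (28,150) far corner -y
for a in(1.5,1.58,1.64,1.7,1.76):
    for s in(0,-.006):
        P=np.array([[.073-.148*np.cos(a)+s*np.sin(a),-.075,.083+.148*np.sin(a)+s*np.cos(a)]]); print(a,s,np.round((proj(f,T(q,P))[0]-[79.66,109.66])*3.2))
E
```

```text
rearU [0.4724 0.2906 0.034 ]
rearL [0.4913 0.349  0.034 ]
frontU [0.3806 0.3202 0.034 ]
lipU [0.3822 0.3246 0.021 ]
ball [0.4651 0.3055 0.012 ]
ball [0.447  0.3112 0.012 ]
ball [0.4715 0.3235 0.012 ]
ball [0.453  0.3294 0.012 ]
ball [0.4772 0.3416 0.012 ]
ball [0.459  0.3474 0.012 ]
tabtop [0.4933 0.3323 0.095 ]
tabtop [0.4825 0.3026 0.095 ]
dry (-0.075, -0.075, 0.075) [ 0.4344 -0.0697  0.075 ]
dry (-0.075, 0.075, 0.075) [0.4214 0.0774 0.075 ]
dry (-0.052, 0, 0.075) [0.4497 0.0067 0.075 ]
dry (-0.028, -0.058, 0.082) [ 0.4759 -0.0548  0.082 ]
dry (-0.028, 0.058, 0.082) [0.4627 0.0701 0.082 ]
dry (0.062, -0.058, 0.082) [ 0.5734 -0.0443  0.082 ]
dry (0.062, 0.058, 0.082) [0.5603 0.0789 0.082 ]
[0.50162119 0.01063056 0.09512768] 5.450414765198245 [ 0.3 -1.2  1.2  0.6 -0.1 -0.8 -2.7  4.4 -4.5 -3.3  4.1  2.7  1.7 -3.5]
[0.50221546 0.01093588 0.08957512] 5.132276518886676 [ 0.1 -0.6  0.4  1.1 -0.6 -0.3]
1.5 0 [158. 127.]
1.5 -0.006 [183. 125.]
1.58 0 [110. 132.]
1.58 -0.006 [134. 129.]
1.64 0 [ 75. 135.]
1.64 -0.006 [ 98. 133.]
1.7 0 [ 42. 139.]
1.7 -0.006 [ 64. 136.]
1.76 0 [ 11. 142.]
1.76 -0.006 [ 31. 140.]
```

```bash
cat >> h.py <<'E'
D=np.array([.5018,.0109,0]); DY=5.2
RD=R.from_euler('z',DY,degrees=True)
S0=np.array([.4535,.3292,0]); SH=162.
def dw(p): return D+RD.apply(p)
GR=np.array([-.0345,0,.053])
def tool(pos,Rs,half=False):   # scoop origin pose -> TCP pose
    A=np.array([[0,1,0],[1,0,0],[0,0,-1.]]).T
    if half: A=A@np.diag([-1,-1,1.])
    return pos+Rs.apply(GR),(Rs*R.from_matrix(A)).as_euler('xyz',degrees=True)
def pour(side,tilt,lip,half):  # side=-1: scoop x toward +y
    Rs=R.from_euler('z',DY-90*side,degrees=True)*R.from_euler('y',tilt,degrees=True)
    return tool(lip-Rs.apply([.068,0,.021]),Rs,half)
E
python3 - <<'E'
from h import *
for half in(False,True):
    print('grasp',half,env.inverse_kinematics(*tool(S0,R.from_euler('z',SH,degrees=True),half)))
    for side in(-1,1):
        for t in(0,30,65):
            j=env.inverse_kinematics(*pour(side,t,dw([.010,side*.035,.12]),half)); print(half,side,t,None if j is None else np.round(j))
for th in(0,.7,1.4):
  for k in(0,180): print('wing',th,env.inverse_kinematics(dw([-.052,0,.11]),[180,0,DY+np.degrees(th)+k-0]))
E
```

```text
grasp False [ 49.17996191  27.78786932 -17.7207598    0.         -44.49137088
 -67.17996191]
False -1 0 [  4.  17. -18.   0. -55. -89.]
False -1 30 [  21.   14.  -32.   35.  -58. -129.]
False -1 65 [  36.   24.  -39.   52.  -81. -157.]
False 1 0 [ 34.  16. -20.   0. -54.  61.]
False 1 30 [ 11.  15.  -8. -33. -67.  97.]
False 1 65 [-14.  26.   0. -59. -94. 122.]
grasp True [ 4.91799619e+01  2.77878693e+01 -1.77207598e+01  2.54444375e-14
 -4.44913709e+01  1.12820038e+02]
True -1 0 [  4.  17. -18.   0. -55.  91.]
True -1 30 [ 21.  14. -32.  35. -58.  51.]
True -1 65 [ 36.  24. -39.  52. -81.  23.]
True 1 0 [  34.   16.  -20.   -0.  -54. -119.]
True 1 30 [ 11.  15.  -8. -33. -67. -83.]
True 1 65 [-14.  26.   0. -59. -94. -58.]
wing 0 [ 2.15852126e+01  1.22967650e+01 -3.22860070e+01  2.54444375e-14
 -4.54172280e+01  7.36147874e+01]
wing 0 [ 2.15852126e+01  1.22967650e+01 -3.22860070e+01 -2.54444375e-14
 -4.54172280e+01 -1.06385213e+02]
wing 0.7 [ 2.15852126e+01  1.22967650e+01 -3.22860070e+01  2.54444375e-14
 -4.54172280e+01  1.13721833e+02]
wing 0.7 [ 2.15852126e+01  1.22967650e+01 -3.22860070e+01 -2.54444375e-14
 -4.54172280e+01 -6.62781669e+01]
wing 1.4 [ 21.58521255  12.29676501 -32.28600698   0.         -45.41722801
 153.82887877]
wing 1.4 [ 21.58521255  12.29676501 -32.28600698   0.         -45.41722801
 -26.17112123]
```

```bash
python3 - <<'E'
from h import *
Rs=R.from_euler('z',SH,degrees=True)
up=np.array([0,0,1.])
p,o=tool(S0,Rs,True)
env.goto(p+.12*up,o); env.gripper_to(1.0)
print(env.move_straight(p,rate=.12,force_limit=8))
env.gripper_to(0.0,40); s=env.read_state(); print(s['opening'],s['finger_force'],s['position'])
env.move_straight(p+.06*up,rate=.08)
s=env.read_state(); print(s['opening'],s['finger_force'],s['force'],s['clock'])
a=env.grab_frame('side');b=env.grab_frame('scene')
cv2.imwrite('pics/l1.png',np.hstack([cv2.resize(a['image'][230:410,230:430],(400,360)),cv2.resize(b['image'][150:285,170:320],(400,360))]))
E
```

```text
False
0.09047958527353027 39.99989650212228 [0.48630556 0.31855384 0.05297876]
0.0830888144992439 39.99962667468935 [ 0.018036    0.26250258 -2.03110904] 11.025
```

View pics/l1.png

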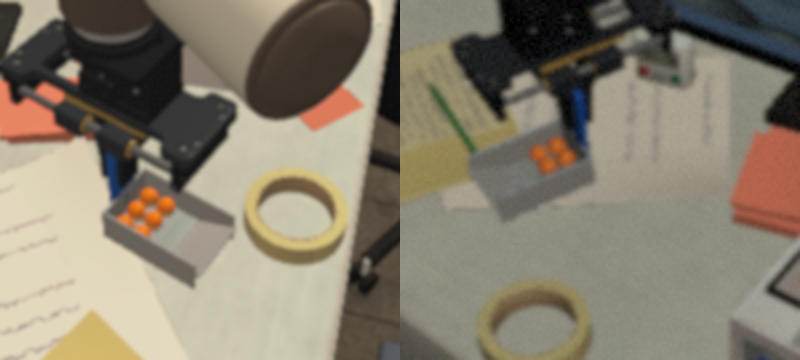

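The scoop is lifted level with all six balls in it. Next, carry and pour.

```bash
python3 - <<'E'
from h import *
up=np.array([0,0,1.])
p=env.read_state()['position']; o=tool(S0,R.from_euler('z',SH,degrees=True),True)[1]
env.move_straight([p[0],p[1],.35],rate=.15)
lip=dw([.010,-.033,.118])
q,oq=pour(-1,0,lip,True)
env.move_straight([q[0],q[1],.35],oq,rate=.16)
env.move_straight(q,oq,rate=.12)
f=env.grab_frame('scene')['image'];
print(env.read_state()['clock'],env.read_state()['force'])
for t in range(6,67,6):
    env.move_straight(*pour(-1,t,lip+up*(-.01*t/66),True),rate=.06)
print(env.read_state()['clock'])
env.dwell(.5)
s=env.read_state();print(s['clock'],s['force'],s['opening'])
g=env.grab_frame('scene');h=env.grab_frame('side')['image']
print(np.round([d['xyz'] for d in env.search_frame(g,'ball_0')],3))
cv2.imwrite('pics/p1.png',np.hstack([cv2.resize(x,(400,360)) for x in (g['image'][180:330,260:420],h[150:300,230:390])]))
E
```

```text
17.6417 [-0.16239412  0.92177873 -1.05025829]
21.2583
21.7583 [ 0.92039545 -0.71741258 -0.52725225] 0.088037351403359
[[0.523 0.034 0.026]]
```

View pics/p1.png

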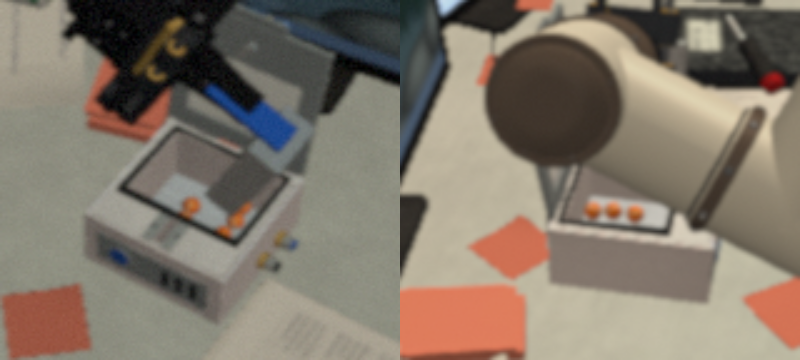

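```bash
python3 - <<'E'
from h import *
up=np.array([0,0,1.])
lip=dw([.010,-.033,.118])
for t,z in((45,.01),(20,.03),(0,.06)): env.move_straight(*pour(-1,t,lip+up*z,True),rate=.1)
q,oq=pour(-1,0,lip,True)
env.move_straight([q[0],q[1],.34],oq,rate=.25)
g=env.grab_frame('scene');h=env.grab_frame('side')
for f in(g,h): print('balls',np.round([d['xyz'] for d in env.search_frame(f,'ball_0')],3).tolist())
p,o=tool(S0,R.from_euler('z',SH,degrees=True),True)
env.move_straight([p[0],p[1],.34],o,rate=.25)
print(env.read_state()['force'])
env.move_straight(p+.03*up,o,rate=.2)
print(env.move_straight(p-.004*up,rate=.04,force_limit=3),env.read_state()['position']-p,env.read_state()['force'])
env.gripper_to(.5); env.move_straight(env.read_state()['position']+.14*up,rate=.2)
env.goto([.42,0.02,.36],[180,0,-90])
w=env.grab_frame('wrist'); np.save('pics/w3.npy',w,allow_pickle=True)
print('balls',np.round([d['xyz'] for d in env.search_frame(w,'ball_0')],3).tolist(),env.read_state()['clock'])
s=env.grab_frame('side')['image']
cv2.imwrite('pics/p2.png',np.vstack([np.hstack([cv2.resize(x,(400,300)) for x in (g['image'][180:300,260:420],h['image'][170:290,240:400])]),np.hstack([cv2.resize(x,(400,300)) for x in(w['image'][80:290,60:340],s[270:420,230:430])])]))
E
```

```text
balls [[0.56, -0.009, 0.026], [0.529, -0.014, 0.024]]
balls [[0.586, 0.032, 0.167], [0.552, -0.0, 0.022], [0.534, -0.013, 0.029]]
[-0.71778997  0.24379659 -1.05281389]
True [-1.35636105e-04 -3.30225308e-04 -3.81612920e-05] [-0.8068405   0.14385288  4.21313493]
balls [[0.535, -0.019, 0.023], [0.556, -0.008, 0.028], [0.503, 0.022, 0.021], [0.486, 0.021, 0.029]] 32.4
```

View pics/p2.png

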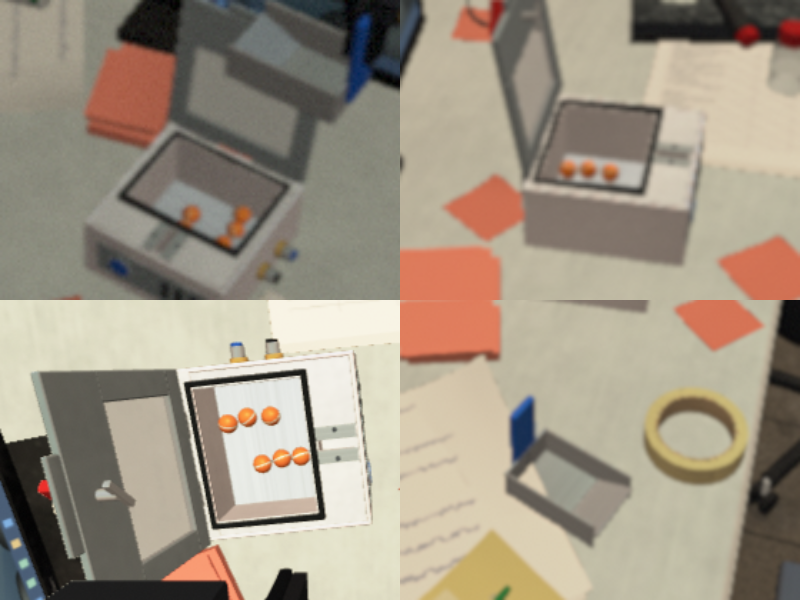

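```bash
python3 - <<'E'
from h import *
g=env.grab_frame('scene');h=env.grab_frame('side')
def tri(a,b):
    o=[np.array(f['position']) for f in(g,h)]; d=[back(f,u,0)-f['position'] for f,u in((g,a),(h,b))]
    s=np.linalg.lstsq(np.c_[d[0],-d[1]],o[1]-o[0],rcond=None)[0]
    P=o[0]+s[0]*d[0];Q=o[1]+s[1]*d[1]; return np.round((P+Q)/2,3),round(np.linalg.norm(P-Q),3)
print(tri((262,148),(180,335)),tri((455,220),(248,195)),tri((485,100),(240,60)))
hz=[.073,0,.083]
for y in(-.045,.045):
  for a,c in((1.73,.02),(1.73,.0),(1.2,0),(.7,0),(.12,0)):
    P=dw([.073-.13*np.cos(a)+c*np.sin(a)+.010,y,.083+.13*np.sin(a)+c*np.cos(a)]); j=env.inverse_kinematics(P,[180,0,DY+180]); print(y,a,c,np.round(P,3),None if j is None else np.round(j))
E
```

```text
(array([0.664, 0.399, 0.101]), np.float64(0.008)) (array([ 0.783, -0.126,  0.049]), np.float64(0.049)) (array([ 0.765, -0.13 ,  0.414]), np.float64(0.047))
-0.045 1.73 0.02 [ 0.629 -0.023  0.208] [ 13.  23.  -0.  -0. -67. -97.]
-0.045 1.73 0.0 [ 0.609 -0.025  0.211] [ 13.  21.  -3.  -0. -66. -98.]
-0.045 1.2 0 [ 0.542 -0.031  0.204] [ 14.  15. -13.  -0. -62. -99.]
-0.045 0.7 0 [ 0.49  -0.035  0.167] [  15.   12.  -23.   -0.  -55. -100.]
-0.045 0.12 0 [ 0.46  -0.038  0.099] [  16.   14.  -32.   -0.  -44. -100.]
0.045 1.73 0.02 [0.621 0.067 0.208] [  21.   23.   -1.   -0.  -67. -106.]
0.045 1.73 0.0 [0.601 0.065 0.211] [  22.   20.   -4.   -0.  -66. -106.]
0.045 1.2 0 [0.533 0.059 0.204] [  24.   14.  -14.   -0.  -62. -108.]
0.045 0.7 0 [0.481 0.054 0.167] [  26.   11.  -24.   -0.  -55. -110.]
0.045 0.12 0 [0.452 0.052 0.099] [  27.   14.  -32.   -0.  -44. -112.]
```

```bash
python3 - <<'E'
from h import *
o=[180,0,DY+180]
env.gripper_to(0.0,20)
def P(a,c): return dw([.073-.13*np.cos(a)+c*np.sin(a)+.010,-.045,.083+.13*np.sin(a)+c*np.cos(a)])
s=P(1.75,.025)
env.goto([s[0],s[1],.34],o)
print(env.move_straight(s,rate=.15,force_limit=6))
for a in np.arange(1.7,.24,-.145):
    env.move_straight(P(a,0),rate=.12)
print(env.read_state()['force'],env.read_state()['clock'])
print(env.move_straight(P(.06,0),rate=.04,force_limit=5))
st=env.read_state();print(st['force'],st['position'],st['clock'])
p=st['position'];
c=(RD.inv().apply(p-D)); print('corner',c, 'angle',np.arctan2(c[2]-.083,.073-(c[0]-.01)))
env.move_straight(p+[0,0,.10],rate=.2)
env.goto([p[0]-.0,p[1]+.03,.28],[180,0,-90])
L=("lid_edge","wing")
for n in("wrist","scene","side"):
    f=env.grab_frame(n);np.save(f'pics/x{n}.npy',f,allow_pickle=True);cv2.imwrite(f'pics/x{n}.png',f['image'])
    for t in L: print(n,t,[(np.round(d['xyz'],3).tolist(),round(d['score'],2)) for d in env.search_frame(f,t)][:3])
    if n=="wrist": w=f['image']
    if n=="scene": sc=f['image']
cv2.imwrite('pics/x1.png',np.hstack([cv2.resize(w,(480,360)),cv2.resize(sc[180:330,260:400],(320,360))]))
print(env.read_state()['clock'])
E
```

```text
False
[-0.6678181  -0.51740579  1.67764134] 39.2083
True
[-0.63981053 -0.07167876  6.87079682] [ 0.4610949  -0.03796108  0.09805091] 39.6917
corner [-0.04496598 -0.04497078  0.09805091] angle 0.11707860402280904
wrist lid_edge [([0.498, -0.006, 0.091], 0.67)]
wrist wing [([0.458, 0.004, 0.112], 0.69)]
scene lid_edge [([0.492, 0.013, 0.09], 0.56)]
scene wing [([0.495, 0.007, 0.095], 0.73)]
side lid_edge [([0.498, 0.019, 0.086], 0.77)]
side wing [([0.45, 0.007, 0.113], 0.62)]
42.0667
```

View pics/x1.png

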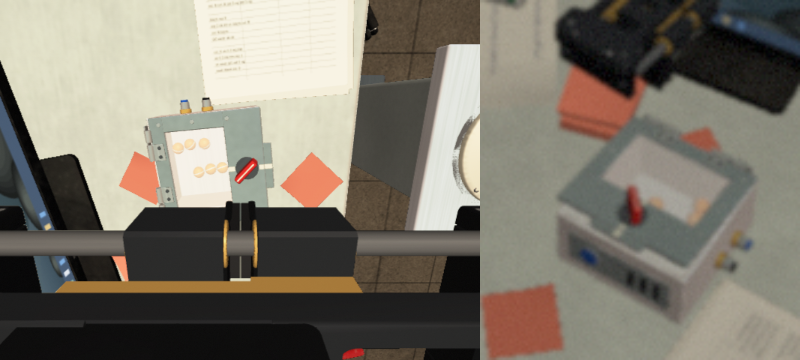

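```bash
python3 - <<'E'
from h import *
a=.117
for n in('wrist','side','scene'):
    f=np.load(f'pics/x{n}.npy',allow_pickle=True).item(); im=f['image'].astype(int)
    c0=proj(f,[.452,.0064,.1115])[0]
    vv,uu=np.mgrid[:480,:640]
    m=(im[...,2]>90)&(im[...,2]-im[...,1]>60)&(abs(im[...,1]-im[...,0])<45)&(np.hypot(uu-c0[0],vv-c0[1])<26)
    m=cv2.morphologyEx(m.astype(np.uint8),cv2.MORPH_CLOSE,np.ones((3,3)))
    n_,lab,st,_=cv2.connectedComponentsWithStats(m); m=lab==1+np.argmax(st[1:,4])
    RL=RD*R.from_euler('y',a); 
    org=dw([.073-.125*np.cos(a),0,.083+.125*np.sin(a)])
    box=np.array([[x,y,z] for x in(-.017,.017) for y in(-.0045,.0045) for z in(.004,.024)])
    best=[]
    for th in np.arange(.5,1.6,.02):
        for dx in np.arange(-.006,.0061,.002):
            for dy in np.arange(-.006,.0061,.002):
                P=org+RL.apply(R.from_euler('z',th).apply(box)+[dx,dy,0])
                k=np.zeros((480,640),np.uint8); cv2.fillConvexPoly(k,cv2.convexHull(np.round(proj(f,P)*16).astype(np.int32)),1,shift=4)
                k=k>0; best.append(((k&m).sum()/(k|m).sum(),th,dx,dy))
    best.sort(reverse=True); print(n,c0,m.sum(),np.round(best[:4],3).tolist())
E
```

```text
wrist [329.82539412 226.99045807] 419 [[0.838, 0.76, 0.002, 0.0], [0.818, 0.74, 0.002, 0.0], [0.803, 0.78, 0.002, 0.0], [0.803, 0.72, 0.002, 0.0]]
side [349.56495134 219.80215417] 93 [[0.687, 1.2, 0.002, -0.006], [0.681, 1.18, 0.002, -0.006], [0.672, 1.22, 0.002, -0.006], [0.667, 1.16, 0.002, -0.006]]
scene [326.72259192 265.09054546] 46 [[0.46, 0.56, 0.006, 0.002], [0.46, 0.56, 0.002, 0.0], [0.458, 0.58, 0.004, 0.002], [0.455, 0.6, -0.002, -0.002]]
```

```bash
cat >> h.py <<'E'
def wpose(a,th,h,dx=.001):
    RL=RD*R.from_euler('y',a)
    p=dw([.073,0,.083])+RL.apply([-.125+dx,0,h])
    return p,(RL*R.from_euler('z',th+np.pi)*R.from_euler('x',np.pi)).as_euler('xyz',degrees=True)
E
python3 - <<'E'
from h import *
a,th=.117,.76
env.gripper_to(.5)
env.goto(*wpose(a,th,.07))
print(env.move_straight(wpose(a,th,.0055)[0],rate=.08,force_limit=5))
env.gripper_to(0.0,35)
s=env.read_state();print('grip',s['opening'],s['finger_force'],s['force'],s['wrist_torque'])
for t in np.arange(th-.095,-.01,-.095):
    env.move_straight(*wpose(a,max(t,0),.0055),rate=.05)
env.move_straight(*wpose(a,0,.0055),rate=.05)
s=env.read_state();print('turned',s['opening'],s['force'],s['wrist_torque'],s['clock'],s['tool_rot'])
for n in('scene','side'):
    f=env.grab_frame(n);cv2.imwrite(f'pics/y{n}.png',f['image'])
E
python3 - <<'E'
import cv2,numpy as np
s=cv2.imread('pics/yscene.png');d=cv2.imread('pics/yside.png')
cv2.imwrite('pics/y1.png',np.hstack([cv2.resize(s[200:320,270:400],(400,360)),cv2.resize(d[170:290,270:400],(400,360))]))
E
```

```text
False
grip 0.10278806792537232 34.9996143579483 [ 2.56435045e+00 -4.02351405e+00 -3.61293648e-03] [-0.99091631 -1.0445797   0.18418533]
turned 0.09944323189979958 [ 4.68421108 -7.37757385 -1.93028772] [-2.12780622 -1.76030655  0.26829557] 47.6583 [-179.90652909   -6.61325326 -174.70357381]
```

View pics/y1.png

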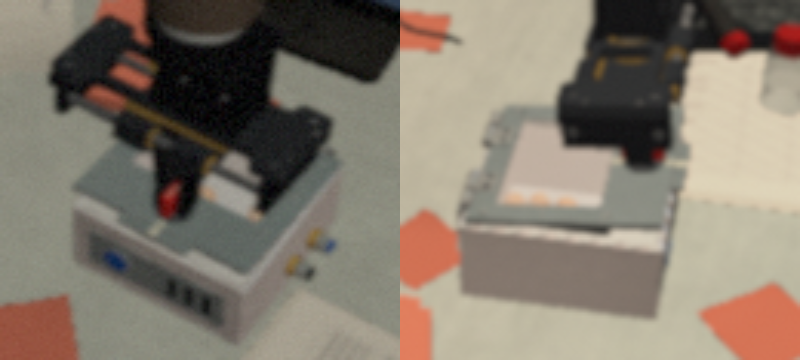

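The wing is gripped flat (8.7 mm opening) and looks in line with the mark. Now press.

```bash
python3 - <<'E'
from h import *
for a in(.09,.06,.04,.02,.01,0,-.008,-.016,-.024):
    env.move_straight(*wpose(a,0,.0055),rate=.03,force_limit=25)
    s=env.read_state(); c=RD.inv().apply(s['position']-D)
    print(a,np.round(s['force'],1),np.round(c,4),'a_est',round(np.arctan2(c[2]-.083-.0055,.124),4))
    if s['force'][2]>22: break
print(s['clock'],s['opening'])
E
```

```text
0.09 [ 4.4 -7.7 -4.5] [-0.0491 -0.0011  0.0997] a_est 0.09
0.06 [ 5.5 -8.5 -4. ] [-0.0495 -0.0011  0.096 ] a_est 0.0608
0.04 [ 4.9 -8.2 -2.1] [-0.0497 -0.0011  0.0939] a_est 0.0437
0.02 [ 5.4 -8.9  0.2] [-0.0499 -0.0011  0.0917] a_est 0.0254
0.01 [ 4.9 -7.6 -0.7] [-0.05   -0.0011  0.0905] a_est 0.016
0 [ 4.9 -8.6  1. ] [-0.05   -0.0011  0.0893] a_est 0.0067
-0.008 [ 3.7 -8.7  1.8] [-0.0501 -0.0011  0.0884] a_est -0.0009
-0.016 [ 2.1 -8.3  8. ] [-0.05   -0.0011  0.0882] a_est -0.0025
-0.024 [-0.1 -7.2 14.3] [-0.0499 -0.0011  0.088 ] a_est -0.0042
50.0417 0.10077599669754124
```

```bash
python3 - <<'E'
from h import *
for a in(-.032,-.040):
    env.move_straight(*wpose(a,0,.0055),rate=.03,force_limit=25)
    s=env.read_state(); c=RD.inv().apply(s['position']-D); print(a,np.round(s['force'],1),np.round(c,4))
    if s['force'][2]>24: break
env.dwell(1.0); s=env.read_state(); print(np.round(s['force'],1),s['position'],s['tool_rot'],s['clock'])
a=env.grab_frame('scene')['image'];b=env.grab_frame('side')['image']
cv2.imwrite('pics/z1.png',np.vstack([np.hstack([cv2.resize(a[200:320,270:400],(400,300)),cv2.resize(b[170:290,270:400],(400,300))]),np.hstack([cv2.resize(b[270:420,230:430],(400,300)),cv2.resize(a[150:300,170:370],(400,300))])]))
E
```

```text
-0.032 [-1.6 -7.5 20.5] [-0.0498 -0.0011  0.0878]
-0.04 [-4.6 -8.2 25.7] [-0.0496 -0.0011  0.0875]
[-4.  -6.9 26.1] [0.45247262 0.00526397 0.08748785] [-179.85477397    2.47152042 -174.58627133] 51.5417
```

View pics/z1.png

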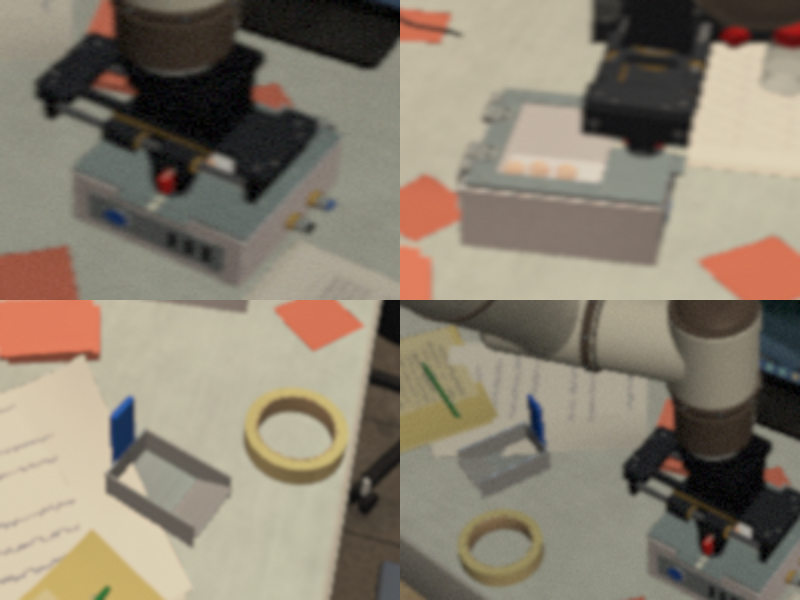

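The lid is flush with the case and the wing lines up with the mark. It is pressed with about 26 N, and the scoop stands upright and clear, so I'm handing in.

```bash
python3 -c "
from h import *
print(env.close_job())"
```

```text
the job is handed in; nothing more can be done
None
```

The job is handed in, though no verdict came back: all six balls are in the chamber, the scoop stands upright on the worktop, and the lid is held pressed home at about 26 N with the fastener lined up and unlocked; the arm never went near the bottle, timer or tape.

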